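# Open the photometer's sample chamber and hold the lid

### The job

I need to load a sample cell into the bench photometer. Lift the loose clear dust cover off it by the blue ridge and set it down upright, without dropping it, on the free bench to the instrument's left, in front of the drawers. Then, before touching the orange release button, try the dark chamber lid by its grey front lip; if it is caught, press the button down; either way swing the lid up to about 65 degrees and finish while still holding it open there, since it falls shut by itself. Leave the other things on the bench where they are.

Things in the scene. Friction and masses are not known exactly. Their poses are not given: they have to be found in the camera images.
- photometer: bench photometer, light grey, fixed to the bench; case 190 x 180 mm in plan. Origin: on the bench under the case; x runs to its back (case from x -92 to +100 mm), y to its left (+-90 mm), z up. Flat deck at z 55 mm, sloped key panel at the front (x below -46 mm); dark sample tower on the deck (x 5 to 90, y +-42 mm, top z 100 mm) closed by the lid
- cover: loose clear plastic dust cover, open below, 147 (x) x 140 (y) x 68 mm without its blue ridge, walls 3 mm, about 0.16 kg; origin at the centre of its rim plane (underside), z up. It starts on the deck over tower, lip and button; lift it at least 65 mm to clear them. Free bench for it: left of the photometer up to y 0.33, from x 0.32 to 0.58 m; drawer pulls stick out to x 0.60 behind
- cover_grip (a point): centre of the blue ridge on top of the cover, 82 mm above the cover's rim; the ridge is 70 mm long (cover x), 16 mm wide (cover y), 26 mm high (top 94 mm, foot 68 mm above the rim): pinch it across its width
- lid (a joint): angle of the tower lid, rad: 0 shut, grows as the front lip swings up and back, stop at 1.5. A light spring and its weight always pull it shut (about 1 N at the lip). While the hidden catch holds it, it rises only about 0.04 to 0.05 rad (4 to 5 mm at the lip) and then stops dead; when free it goes on rising. Whether it is caught cannot be seen
- lid_lip (a point): middle of the grey finger lip that sticks out 29 mm in front of the tower: 14 mm wide (y), 9 mm thick, to be pinched across its 14 mm width; free space 46 mm below it to the deck. At lid 0 it lies at x -12, y 0, z 106 mm of the photometer; 104 mm in front of the hinge line
- lid_hinge (a point): middle of the lid's hinge line, which runs along the photometer's y; x 91.5, z 104.5 mm of the photometer. The lip swings up about it in an arc
- release_top (a point): top of the round orange release button (22 mm across) on the deck, left of and in front of the tower: x -22, y +50 mm of the photometer, 65 mm over the bench when up. It goes straight down 7 mm, takes about 4 N and stays down; from about 5 mm on it frees the catch, which then stays off with the finger gone
- tester: bystander: white pocket pH tester, 164 x 105 x 21 mm, lying left on the bench; origin at its underside
- jar: bystander: black jar, 68 mm across, 86 mm high, upright; origin at its underside
- sample_cup: bystander: specimen cup with yellow lid, 64 mm across, 71 mm high, upright behind the photometer; origin at its underside

How it is judged (in metres and radians):
On the way, in this order (a step that is already met when the one before it is completed fails the run):
1. the dust cover stands upright on the bench beside the photometer, let go (height (world z) of cover below 0.006 m and angle between cover's own z axis and vertical below 0.08 rad and linear speed of cover below 0.03 m/s and contact force between each of the arm, the fingers and cover below 0.1 N), for 0.2 s.
2. the lid has been tried (raised past 0.02 rad) with the release button not yet pressed (value of joint lid above 0.02 rad and distance of release_top from where it was at the start of the episode below 0.002 m), for 0.05 s.
At the end, for the whole second after the job is handed in: the gripper holds the lid still at 0.95 to 1.42 rad (54 to 81 degrees), short of its stop, and keeps holding it; the dust cover stands upright on the bench to the photometer's left, at rest and let go (value of joint lid between 0.95 and 1.42 rad and velocity of joint lid between -0.1 and 0.1 rad/s and contact force between the fingers and photometer above 0.3 N and height (world z) of cover between -0.006 and 0.006 m and angle between cover's own z axis and vertical below 0.08 rad and y of cover in the frame of photometer above 0.15 m and linear speed of cover below 0.03 m/s and contact force between the fingers and cover below 0.1 N); the arm keeps its last pose, push and grip.
It fails at once if the dust cover is dropped (moves faster than 0.6 m/s while not held) (linear speed of cover above 0.6 m/s and contact force between the fingers and cover below 0.1 N).
It fails at once if the pH tester is shifted by more than 30 mm (distance of tester from where it was at the start of the episode above 0.03 m).
It fails at once if the black jar is shifted by more than 30 mm or tipped (distance of jar from where it was at the start of the episode above 0.03 m or angle between jar's own z axis and vertical above 0.3 rad).
It fails at once if the specimen cup is shifted by more than 30 mm or tipped (distance of sample_cup from where it was at the start of the episode above 0.03 m or angle between sample_cup's own z axis and vertical above 0.3 rad).
It also fails if it takes over 61 s, if anything falls off the work surface, if the arm or the gripper's body presses on something with over 40 N, if the wrist force passes 120 N, or if a joint passes its speed limit or range.

### The arm

A 6-joint arm with a two-finger parallel gripper is mounted at the origin on a cart in front of the work surface, level with it; the furniture and walls round the work are solid. World frame = base frame: x ahead of the robot, y to its left, z up, the work surface at z = 0. Lengths are in mm, angles in degrees, forces in N, time in s.
With the tool pointing down it reaches from about 300 to 750 mm from the base axis. Payload 8.5 kg.
Tool frame: the origin (TCP) lies on the centre line of the jaws, within the pads' length; the fingertips stand 14 mm ahead of it and the grasp point (between the pads) lies 5 mm behind it (bot.tcp_to_tips is the distance from the TCP to the fingertips, in mm); z points along the fingers, y is the line along which they close (so a half turn about z gives the same grasp; the last joint's range is limited). The gripper opens to 88 mm and grips with 3 to 60 N. Pads are 18 mm wide; open, the fingers measure 123 mm over their backs; the gripper's body (75 mm by 187 mm) begins 45 mm behind the grasp point.
Start: joints at [55.388, 21.807, 74.336, -0, 83.858, -12.336], TCP at [208.483, 508.935, 219.448] pointing down, gripper open.
Joint ranges: [-178.18, 178.18], [-50.72, 133.34], [12.68, 142.11], [-81.47, 261.47], [9.98, 163.14], [-165.26, 165.26]. Speed limits (degrees/s): [136.94, 136.94, 180, 180, 180, 180].

### API

Orientations are given as [roll, pitch, yaw] about the fixed x, y, z axes, in that order (R = Rz(yaw) Ry(pitch) Rx(roll)).
In Python, from workcell import bot gives the robot as it stands.
- The arm moves only by the shell command python3 -m jog 'ROWS' [OPENING] [FORCE]. ROWS is JSON, one flat list of numbers, 4 for each row, row after row: the shift along the tool's x, y, z in mm, then the turn about the tool's z in rad. In form: [dx, dy, dz, yaw, dx, dy, dz, yaw, ...]. A call has exactly 5 rows; each row shifts and turns the commanded pose from where the row before left it, along the tool's axes as they then stand; what a row does not reach is not made up. A row lasts 1/10 s, in which the tool goes at most 50 mm and 8.59 degrees, less where a joint would pass 70% of its speed; a pose out of reach is approached as far as the arm can. A call with a gripper value outside its range is refused whole. OPENING is the closure, from 0 (fully open) to 1 (shut), set as the call begins (- or left out, the last holds). The fingers move at their own pace and stop on an object; FORCE is the grip in N (left out, the last holds). Time passes only in rows, so rows that do not move let the fingers close, or fill a call up. It gives the time, the measured TCP pose, the force, the opening and the grip force at its end, in the units of the state.
- bot.state(): the state, without advancing time (a new reading comes with each control period).
- bot.grab_frame(name): name is "side" or "top"; returns the picture (480x640x3 uint8, red, green, blue); there is no depth.
- bot.get_calibration(name): a dict with "fx", "fy", "cx", "cy" (pixels), "extrinsics" (4x4, takes a point from camera to world coordinates). Camera axes: x right, y up, looking along -z (the intrinsics and any distortion apply to the point x, -y, -z); pixel columns grow to the right and rows downward; lengths in mm; the calibration is good to about 2 mm. A picture is of the moment at which its call begins. get_calibration takes no time and is no camera call.
- bot.sign_off(): hands the job in; it is judged then, once.
Trained networks look in the newest picture that a camera, given by its name, has taken for a name from the list of things; names that differ only in an ending like _2 or _b are one class to them, and where a whole thing is asked for, a point or a joint stands for the part that bears it (a point fixed in the world has none). Each returns a list of dicts, best first, with "p" (0 to 1); they miss things now and then, are a little off and sometimes report something else, mostly with a low value. They report only what shows in the picture. A call takes as long as a camera call.
- bot.find_in(camera, label): "extent" ([left, top, right, bottom] in pixels, round what is visible of it).
The state is a dict: "time": time; "qpos": joint angles; "qd": joint speeds; "joint_efforts": joint torques, N m; "tcp_pos": TCP position; "orientation": TCP orientation; "force": force on the tool from outside, world axes, zero at the start; "moment": the same for the moment, N m; "grip_width": finger opening in mm; "finger_force": force on a finger pad.
Only numpy, scipy, OpenCV 4.12 (cv2) and the standard library are available. Lean on these libraries where they do the work, as an engineer would, in place of code of your own. Each camera call takes 0.05 s, during which the arm holds its last target. There are 200 camera calls.

## Working session

There is one attempt and no reset: what is moved stays moved. The work goes in short steps, Python scripts to look and compute and a shell command to move; the robot and the scene stay as the last step left them, time stands still between calls to the robot, and variables do not carry over. Pictures are saved under pics/ and viewed, at most 10 in all, crops included, and the job is handed in when it is done.

```bash
mkdir -p pics
python3 - <<'E'
from workcell import bot
import cv2
s=bot.state();print(s)
for c in("top","side"):
    f=bot.grab_frame(c);cv2.imwrite(f"pics/{c}0.png",f[:,:,::-1])
    k=bot.get_calibration(c);print(c,k)
    for n in["photometer","cover","cover_grip","lid_lip","release_top","tester","jar","sample_cup"]:
        print(n,[([round(v) for v in d["extent"]],round(d["p"],2)) for d in bot.find_in(c,n)[:2]])
E
```

```text
{'time': 0.0, 'qpos': array([ 5.53877212e+01,  2.18398045e+01,  7.43861820e+01, -1.60668436e-03,
        8.38584775e+01, -1.23380329e+01]), 'qd': array([-0.05054703,  0.07937477,  0.10807561, -0.05214069, -0.11076948,
       -0.03546852]), 'joint_efforts': array([-5.42272437e-05, -4.37913179e+01, -2.24567682e+01,  7.13286828e-02,
        3.50617839e-02, -7.23836001e-05]), 'tcp_pos': array([208.31259722, 508.67353611, 218.84050136]), 'orientation': array([-1.79917145e+02, -1.64878632e-02,  1.57725915e+02]), 'force': array([-0.70948374,  0.30564345, -0.19875392]), 'moment': array([-0.06342928, -0.01223061,  0.02478263]), 'finger_force': 0.0, 'grip_width': 88.0888751057175}
top {'fx': 442.88459044224084, 'fy': 442.88459044224084, 'cx': 323.922621486072, 'cy': 244.96187568054697, 'extrinsics': array([[-2.27983622e-02,  9.97282662e-01, -7.00537427e-02,
         5.16055000e+02],
       [-9.99740051e-01, -2.27244756e-02,  1.85158142e-03,
         1.34247641e+02],
       [ 2.54615474e-04,  7.00777454e-02,  9.97541500e-01,
         1.17790556e+03],
       [ 0.00000000e+00,  0.00000000e+00,  0
[... 355 characters left out ...]
5, 'cx': 324.0141416700264, 'cy': 242.16440646430354, 'extrinsics': array([[ 9.90326607e-01,  6.80394258e-02, -1.20929107e-01,
         4.53661550e+02],
       [-1.37627289e-01,  5.92593746e-01, -7.93656967e-01,
        -6.84907331e+02],
       [ 1.76618681e-02,  8.02622756e-01,  5.96225435e-01,
         7.56859423e+02],
       [ 0.00000000e+00,  0.00000000e+00,  0.00000000e+00,
         1.00000000e+00]])}
photometer [([230, 312, 341, 400], 0.91)]
cover [([258, 286, 345, 374], 0.74)]
cover_grip [([255, 284, 348, 376], 0.57)]
lid_lip []
release_top []
tester [([222, 215, 286, 235], 0.86), ([254, 285, 346, 373], 0.3)]
jar [([295, 192, 321, 233], 0.85)]
sample_cup [([387, 338, 423, 386], 0.79)]
```

View pics/top0.png

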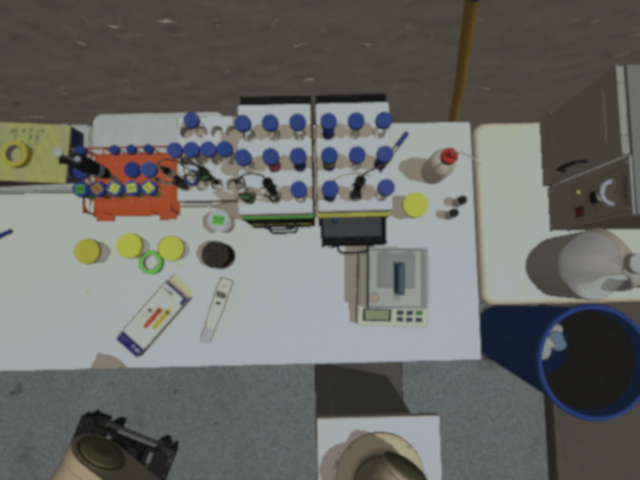

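View pics/side0.png

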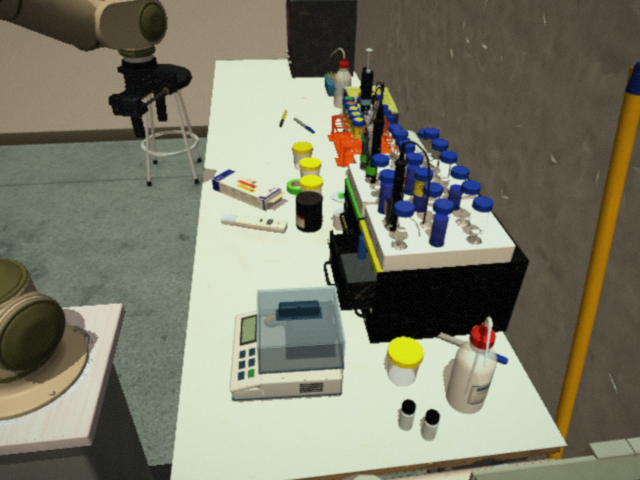

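The top view shows the photometer at about (358-428, 248-326) with its ridge near (399,278). The side view shows the ridge near (298,310). The free bench lies left of the photometer in the top view. Next I'll segment the ridge and fit the pose.

```bash
cat > h.py <<'E'
import numpy as np
from workcell import bot
K={c:bot.get_calibration(c) for c in("top","side")}
def proj(c,P):
    k=K[c];E=k["extrinsics"];q=(np.atleast_2d(P)-E[:3,3])@E[:3,:3]
    return np.c_[k["cx"]+k["fx"]*q[:,0]/-q[:,2],k["cy"]+k["fy"]*q[:,1]/q[:,2]]
def ray(c,uv):
    k=K[c];E=k["extrinsics"];d=E[:3,:3]@np.array([(uv[0]-k["cx"])/k["fx"],-(uv[1]-k["cy"])/k["fy"],-1]);return E[:3,3],d
def at_z(c,uv,z):
    o,d=ray(c,uv);return o+d*(z-o[2])/d[2]
def tri(a,b):
    A=[];B=[]
    for c,uv in(("top",a),("side",b)):
        o,d=ray(c,uv);d=d/np.linalg.norm(d);M=np.eye(3)-np.outer(d,d);A.append(M);B.append(M@o)
    return np.linalg.lstsq(np.vstack(A),np.hstack(B),rcond=None)[0]
E
python3 - <<'E'
import cv2,numpy as np
from h import *
t=cv2.imread("pics/top0.png");s=cv2.imread("pics/side0.png")
a=cv2.resize(t[236:336,345:445],(400,400),interpolation=cv2.INTER_NEAREST);b=cv2.resize(s[280:405,225:350],(400,400),interpolation=cv2.INTER_NEAREST)
cv2.imwrite("pics/crop0.png",np.hstack([a,b]))
for im,(x0,x1,y0,y1) in((t,(375,425,250,305)),(s,(262,335,290,325))):
    g=im[y0:y1,x0:x1].astype(int).sum(2);m=(g<230).astype(np.uint8)
    n,l,st,ce=cv2.connectedComponentsWithStats(m);i=1+st[1:,4].argmax();print(st[i]+[x0,y0,0,0,0],ce[i]+[x0,y0])
    p=np.argwhere(l==i)[:,::-1]+[x0,y0];print(cv2.minAreaRect(p.astype(np.float32)))
E
```

```text
[394 263   9  31 194] [396.84020619 277.24226804]
((398.0, 278.0), (8.0, 30.0), 0.0)
[276 301  46  19 750] [298.30133333 310.292     ]
((298.1878356933594, 310.0690612792969), (17.502090454101562, 45.14803695678711), 86.98721313476562)
```

View pics/crop0.png

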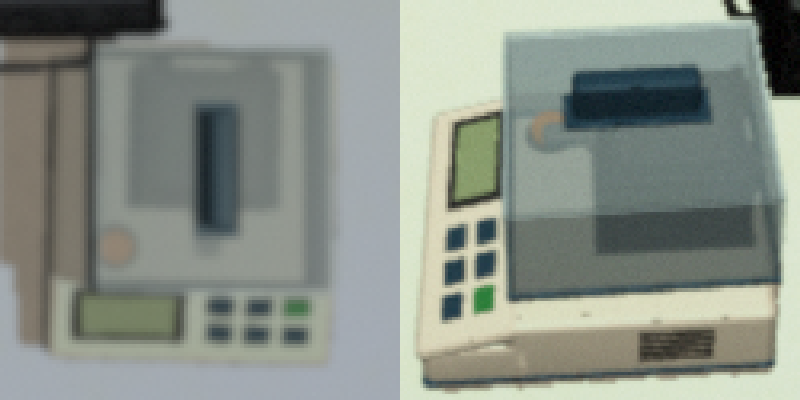

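```bash
cat > fit.py <<'E'
from h import *
from scipy.optimize import least_squares
r=tri((401.3,277.8),(298.75,304.4));print("ridge top tri",r,at_z("top",(401.3,277.8),149),at_z("side",(298.75,304.4),149))
print("button",tri((374,297.7),(270.3,320.9)),at_z("top",(374,297.7),65),at_z("side",(270.3,320.9),65))
print("lip",at_z("top",(396.7,297.3),110))
F=[("side",(-92,-90,4),(232.5,400)),("side",(100,-90,4),(341.6,394.5)),("top",(-22,50,65),(374,297.7)),("side",(-22,50,65),(270.3,320.9)),("top",(-22,0,110),(396.7,297.3))]
def T(p,P):
    c,s=np.cos(p[2]),np.sin(p[2]);return np.array([p[0]+c*P[0]-s*P[1],p[1]+s*P[0]+c*P[1],P[2]])
f=lambda p:np.hstack([proj(c,T(p,P))[0]-uv for c,P,uv in F])
o=least_squares(f,[430,-40,0],x_scale=[1,1,.01]);print(o.x,np.degrees(o.x[2]),f(o.x).round(1))
for n,P in dict(lip=(-12,0,106),button=(-22,50,65),hinge=(91.5,0,104.5)).items():print(n,T(o.x,P))
# ridge direction from side & top edges
a=at_z("top",(401.3,262),149);b=at_z("top",(401.3,295),149);print(np.degrees(np.arctan2(a[1]-b[1],a[0]-b[0])))
a=at_z("side",(225+699/3.2-125,300.5),149);b=at_z("side",(225+573/3.2-125,302),149);print(a,b,np.degrees(np.arctan2(a[1]-b[1],a[0]-b[0])))
E
python3 fit.py
```

```text
ridge top tri [508.59199838 -45.71827565 146.0786468 ] [507.97521871 -45.15640399 149.        ] [508.96632189 -48.82287842 149.        ]
button [458.96554554   9.18387382  56.6294064 ] [459.31840491  10.12102872  65.        ] [458.97494418   0.87953799  65.        ]
lip [461.3240457  -39.29740076 110.        ]
[ 4.79991520e+02 -4.11192189e+01 -5.09204878e-02] -2.9175290416567026 [-0.2  1.8  0.3  0.5  0.1 -0.5  0.6 -3.5  0.3  1.4]
lip [468.00707382 -40.50843711 106.        ]
button [460.56495977   9.93573934  65.        ]
hinge [571.37292044 -45.77643035 104.5       ]
-2.0078568887528423
[543.88928039 -43.18580302 149.        ] [475.76949687 -38.81782187 149.        ] -3.668900775523928
```

```bash
python3 -m jog '[0,0,0,-0.0674,0,0,0,-0.0674,0,0,0,-0.0674,0,0,0,-0.0674,0,0,0,-0.0674]' 0
python3 -m jog '[-16,-27,0,0,-16,-27,0,0,-16,-27,0,0,-16,-27,0,0,-16,-27,0,0]'
python3 -m jog '[-16,-27,0,0,-16,-27,0,0,-16,-27,0,0,-16,-27,0,0,-16,-27,0,0]'
python3 -m jog '[-16,-27,0,0,-16,-27,0,0,-16,-27,0,0,-16,-27,0,0,-16,-27,0,0]'
python3 -m jog '[-16,-25,0,0,-16,-25,0,0,-16,-25,0,0,0,0,0,0,0,0,0,0]'
```

```text
time: 1.4
tcp_pos: [208.5, 508.9, 219.5]
orientation: [180.0, 0.0, 177.2]
force: [-0.3, 0.4, -0.7]
grip_width: 88.0
finger_force: 0.0
time: 1.9
tcp_pos: [281.8, 368.9, 219.5]
orientation: [180.0, 0.0, 177.0]
force: [0.2, 0.2, 0.8]
grip_width: 88.1
finger_force: 0.0
time: 2.4
tcp_pos: [354.7, 229.9, 219.6]
orientation: [180.0, 0.0, 177.0]
force: [0.3, 0.4, -0.4]
grip_width: 88.5
finger_force: 0.0
time: 2.9
tcp_pos: [427.7, 90.8, 219.6]
orientation: [180.0, 0.0, 177.0]
force: [0.4, 0.9, 0.5]
grip_width: 88.1
finger_force: 0.0
time: 3.4
tcp_pos: [471.1, 14.6, 219.3]
orientation: [180.0, -0.0, 177.0]
force: [-0.4, -0.4, -0.4]
grip_width: 88.0
finger_force: 0.0
```

```bash
python3 -m jog '[-10,-14.75,0,0,-10,-14.75,0,0,-10,-14.75,0,0,-10,-14.75,0,0,0,0,0,0]'
python3 -m jog '[0,0,18,0,0,0,18,0,0,0,18,0,0,0,6,0,0,0,0,0]'
python3 - <<'E'
import cv2
from h import *
a=bot.grab_frame("top")[:,:,::-1];b=bot.grab_frame("side")[:,:,::-1]
cv2.imwrite("pics/pre.png",np.hstack([cv2.resize(a[236:336,345:445],(400,400)),cv2.resize(b[220:370,225:375],(400,400))]))
E
```

```text
time: 3.9
tcp_pos: [509.3, -48.5, 219.0]
orientation: [-180.0, -0.0, 176.9]
force: [-0.5, 0.7, -0.3]
grip_width: 88.1
finger_force: 0.0
time: 4.4
tcp_pos: [507.9, -46.2, 159.1]
orientation: [180.0, -0.1, 177.0]
force: [0.1, 0.1, -0.1]
grip_width: 88.0
finger_force: 0.0
```

View pics/pre.png

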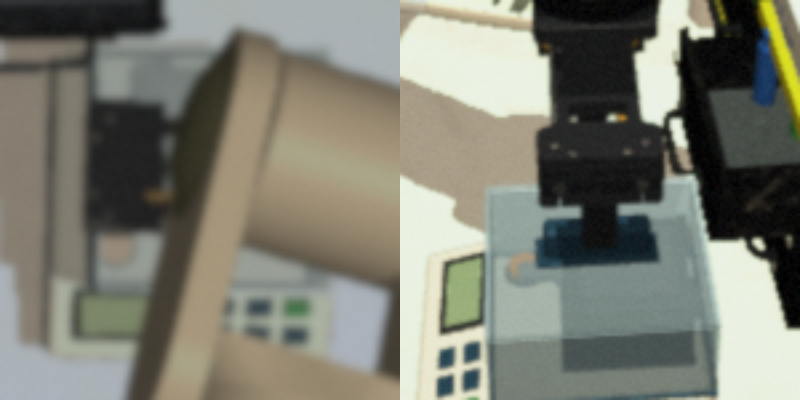

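The view shows the fingers (crop about (600,225)) centred over the ridge at about (598,240), so the alignment is good. I'll lower, grip and lift.

```bash
python3 -m jog '[0,0,6,0,0,0,6,0,0,0,6,0,0,0,0,0,0,0,0,0]'
python3 -m jog '[0,0,0,0,0,0,0,0,0,0,0,0,0,0,0,0,0,0,0,0]' 1 25
python3 -m jog '[0,0,0,0,0,0,0,0,0,0,0,0,0,0,0,0,0,0,0,0]'
python3 -m jog '[0,0,-2,0,0,0,-4,0,0,0,-8,0,0,0,-8,0,0,0,-8,0]'
```

```text
time: 5.0
tcp_pos: [508.1, -46.3, 141.3]
orientation: [180.0, -0.0, 177.0]
force: [0.8, -0.4, 0.6]
grip_width: 88.6
finger_force: 0.0
time: 5.5
tcp_pos: [508.2, -46.3, 141.5]
orientation: [-180.0, 0.0, 177.0]
force: [-0.6, -0.4, 0.7]
grip_width: 49.8
finger_force: 0.0
time: 6.0
tcp_pos: [508.1, -46.3, 141.4]
orientation: [-180.0, -0.0, 177.0]
force: [0.3, -0.0, -0.9]
grip_width: 10.3
finger_force: 0.0
time: 6.5
tcp_pos: [508.3, -46.3, 172.4]
orientation: [-180.0, 0.0, 177.0]
force: [0.2, 0.0, -0.1]
grip_width: 0.5
finger_force: 0.0
```

Run:
```python
import cv2
from h import *
b=bot.grab_frame("side")[:,:,::-1]
cv2.imwrite("pics/side1.png",b)
cv2.imwrite("pics/miss.png",cv2.resize(b[220:405,205:375],(680,592)) if 0 else cv2.resize(b[230:400,215:385],(590,590)))
for P in [(508,-46,158),(508,-46,149),(508,-46,123)]:print((proj("side",np.array(P,float))-[215,230])*590/170)
print(bot.state()["grip_width"])
```

```text
[[287.93518151 241.1537366 ]]
[[288.16938075 254.45738615]]
[[288.83012053 291.99060013]]
0.7123253243170752
```

View pics/miss.png

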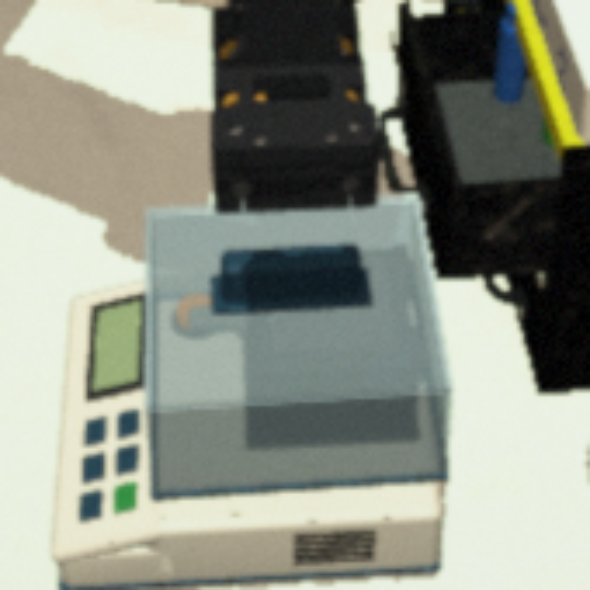

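Run:
```python
from h import *
print(bot.tcp_to_tips)
for P in [(508,-92,145),(508,-108,145),(508,0,145),(508,-46,145)]:
    q=proj("side",np.array(P,float))[0];print(P,q,"pre crop",400+(q[0]-225)/.375,(q[1]-220)/.375)
for z in(137,149):
  for y in (-54,-38):
    for x in(473,543): print(x,y,z,(proj("side",np.array((x,y,z),float))[0]-[215,230])*590/170,(proj("top",np.array((x,y,z),float))[0]-[345,236])*4)
```

```text
14.0
(508, -92, 145) [300.75207664 324.16205654] pre crop 602.0055377114785 277.76548409868684
(508, -108, 145) [301.74343183 331.22008965] pre crop 604.6491515597354 296.5869057278149
(508, 0, 145) [295.58579776 287.38031808] pre crop 588.228794016608 179.680848202048
(508, -46, 145) [298.06158246 305.0068666 ] pre crop 594.8308865613714 226.68497760674487
473 -54 137 [219.65347085 289.10422022] [238.83179434 226.74802151]
543 -54 137 [359.7462134  277.21211308] [234.59207325 107.0008339 ]
473 -38 137 [217.54901754 266.7013267 ] [211.47922081 227.37542694]
543 -38 137 [355.67135181 255.190348  ] [207.36828211 107.6218733 ]
473 -54 149 [218.77292209 271.54553885] [242.61566012 227.52502922]
543 -54 149 [360.02108252 259.72614806] [238.30856013 106.38057663]
473 -38 149 [216.66405615 249.21402347] [214.94334582 228.15979377]
543 -38 149 [355.90940262 237.77711369] [210.7680494  107.00882573]
```

```bash
python3 -m jog '[0,0,0,0,0,0,0,0,0,0,0,0,0,0,0,0,0,0,0,0]' 0
python3 -m jog '[0,0,6,0,0,0,8,0,0,0,8,0,0,0,8,0,0,0,0,0]'
python3 - <<'E'
import cv2
from h import *
b=bot.grab_frame("side")[:,:,::-1]
s0=cv2.imread("pics/side0.png")
def dot(im,P,off,sc):
    q=(proj("side",np.array(P,float))[0]-off)*sc;cv2.circle(im,(int(q[0]),int(q[1])),3,(0,0,255),-1)
A=cv2.resize(b[250:350,250:350],(400,400));
for P in [(508,-92,127),(508,-46,127),(508,-46,149),(508,0,127)]:dot(A,P,(250,250),4)
B=cv2.resize(s0[60:160,90:190],(400,400))
for k in(-53,53):dot(B,(208+.379*k,509+.925*k,205),(90,60),4)
dot(B,(208,509,219),(90,60),4)
cv2.imwrite("pics/chk.png",np.hstack([A,B]))
print(bot.state()["force"],bot.state()["tcp_pos"])
E
```

```text
time: 7.05
tcp_pos: [508.1, -46.3, 171.3]
orientation: [180.0, -0.0, 177.0]
force: [0.2, 0.6, -0.4]
grip_width: 38.0
finger_force: 0.0
time: 7.55
tcp_pos: [507.6, -46.2, 140.1]
orientation: [180.0, -0.1, 177.0]
force: [0.3, -0.0, 1.1]
grip_width: 78.2
finger_force: 0.0
[ 0.13090786  1.0251685  -0.23324389] [507.89089823 -46.26775824 140.81014338]
```

View pics/chk.png

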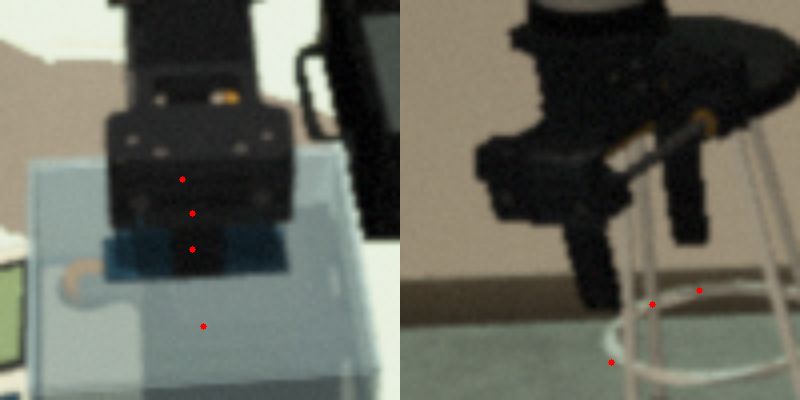

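Run:
```python
from h import *
from scipy.optimize import brentq
for xy,row in(((508,-92),250+275/4),((508,-105),250+275/4),((208-.379*53,509-.925*53),60+305/4),((208+.379*53,509+.925*53),60+243/4)):
    z=brentq(lambda z:proj("side",np.array([*xy,z],float))[0,1]-row,50,400);print(xy,z,proj("side",np.array([*xy,z],float))[0])
```

```text
(508, -92) 157.59975296309395 [300.67798845 318.75      ]
(508, -105) 170.59477192909463 [301.41642919 318.75      ]
(187.913, 459.975) 241.86373850351555 [139.71307082 136.25      ]
(228.087, 558.025) 236.67333855144153 [162.64094367 120.75      ]
```

The tips show about 31 mm higher than the reported TCP implies, both here (near tip at crop (195,275), expected at row 326) and at the start pose. The x and y positions match. So I'll go about 25 mm lower, watching the force.

```bash
python3 -m jog '[0,0,6,0,0,0,6,0,0,0,6,0,0,0,6,0,0,0,0,0]'
python3 -m jog '[0,0,0,0,0,0,0,0,0,0,0,0,0,0,0,0,0,0,0,0]' 1 25
python3 -m jog '[0,0,0,0,0,0,0,0,0,0,0,0,0,0,0,0,0,0,0,0]'
python3 -m jog '[0,0,0,0,0,0,0,0,0,0,0,0,0,0,0,0,0,0,0,0]'
```

```text
time: 8.1
tcp_pos: [507.7, -46.2, 116.5]
orientation: [180.0, -0.1, 177.0]
force: [0.2, -0.0, -0.6]
grip_width: 88.4
finger_force: 0.0
time: 8.6
tcp_pos: [508.2, -46.4, 117.6]
orientation: [-180.0, 0.0, 177.0]
force: [-0.1, 1.1, 0.5]
grip_width: 50.5
finger_force: 0.0
time: 9.1
tcp_pos: [508.1, -46.2, 117.4]
orientation: [180.0, -0.0, 177.0]
force: [0.4, 1.1, -0.6]
grip_width: 15.8
finger_force: 25.0
time: 9.6
tcp_pos: [508.1, -46.3, 117.4]
orientation: [180.0, -0.0, 177.0]
force: [-0.4, 0.9, -0.8]
grip_width: 15.7
finger_force: 25.0
```

The grip stops at 15.7 mm with 25 N, so the ridge is held. Lifting.

```bash
python3 -m jog '[0,0,-2,0,0,0,-4,0,0,0,-8,0,0,0,-8,0,0,0,-8,0]' - 35
python3 -m jog '[0,0,-12,0,0,0,-16,0,0,0,-16,0,0,0,-12,0,0,0,-5,0]'
python3 - <<'E'
import cv2
from h import *
b=bot.grab_frame("side")[:,:,::-1]
cv2.imwrite("pics/lift.png",cv2.resize(b[180:410,195:425],(460,460)))
E
```

```text
time: 10.1
tcp_pos: [508.2, -46.4, 148.4]
orientation: [-180.0, 0.0, 177.0]
force: [-0.2, -0.1, -3.0]
grip_width: 15.9
finger_force: 35.0
time: 10.6
tcp_pos: [508.5, -46.4, 210.1]
orientation: [-180.0, 0.1, 177.0]
force: [0.5, 0.1, -2.1]
grip_width: 15.4
finger_force: 35.0
```

View pics/lift.png

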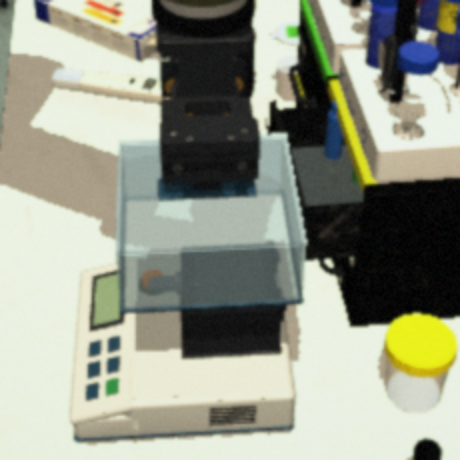

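The cover hangs level from the gripper (crop 120-300, 140-305), clear of the tower below it. Now I'll carry it left and lower it.

```bash
python3 -m jog '[2,8,0,0,5,16,0,0,7,25,0,0,7,25,0,0,7,25,0,0]'
python3 -m jog '[7,25,0,0,7,25,0,0,7,25,0,0,7,25,0,0,7,25,0,0]'
python3 -m jog '[5,17,0,0,3,8,0,0,1,4,0,0,0,0,0,0,0,0,0,0]'
python3 -m jog '[0,0,12,0,0,0,20,0,0,0,20,0,0,0,20,0,0,0,20,0]'
python3 -m jog '[0,0,20,0,0,0,15,0,0,0,6,0,0,0,2,0,0,0,0,0]'
```

```text
time: 11.15
tcp_pos: [484.1, 56.1, 207.9]
orientation: [180.0, -0.1, 177.1]
force: [0.5, -1.3, -2.3]
grip_width: 15.8
finger_force: 35.0
time: 11.65
tcp_pos: [455.3, 182.6, 207.9]
orientation: [-180.0, -0.1, 177.1]
force: [0.4, -0.3, -2.2]
grip_width: 15.7
finger_force: 35.0
time: 12.15
tcp_pos: [449.4, 209.6, 208.3]
orientation: [-180.0, -0.0, 177.0]
force: [0.0, 0.2, -2.0]
grip_width: 15.6
finger_force: 35.0
time: 12.65
tcp_pos: [449.6, 209.3, 115.7]
orientation: [-180.0, 0.0, 177.0]
force: [0.4, 0.3, -1.8]
grip_width: 15.1
finger_force: 35.0
time: 13.15
tcp_pos: [449.7, 209.9, 73.8]
orientation: [180.0, 0.0, 177.0]
force: [0.2, -0.4, -2.4]
grip_width: 15.8
finger_force: 35.0
```

```bash
python3 -m jog '[0,0,2,0,0,0,2,0,0,0,2,0,0,0,1,0,0,0,1,0]'
python3 -m jog '[0,0,1,0,0,0,0.5,0,0,0,0.5,0,0,0,0,0,0,0,0,0]'
```

```text
time: 13.65
tcp_pos: [449.4, 210.1, 65.4]
orientation: [180.0, 0.0, 177.0]
force: [0.9, 0.3, -2.3]
grip_width: 15.6
finger_force: 35.0
time: 14.15
tcp_pos: [449.4, 210.1, 63.5]
orientation: [180.0, 0.0, 177.0]
force: [-0.7, 0.1, -2.9]
grip_width: 15.4
finger_force: 35.0
```

```bash
python3 -m jog '[0,0,0.5,0,0,0,0.5,0,0,0,0.5,0,0,0,0,0,0,0,0,0]'
```

```text
time: 14.65
tcp_pos: [449.3, 210.1, 62.3]
orientation: [180.0, 0.0, 177.0]
force: [-2.4, 0.2, 5.3]
grip_width: 15.7
finger_force: 35.0
```

Contact shows at z 62.3 with the force up by 7 N. Release and rise.

```bash
python3 -m jog '[0,0,0,0,0,0,0,0,0,0,0,0,0,0,0,0,0,0,0,0]' 0 
python3 -m jog '[0,0,0,0,0,0,0,0,0,0,0,0,0,0,0,0,0,0,0,0]'
python3 -m jog '[0,0,-10,0,0,0,-25,0,0,0,-40,0,0,0,-40,0,0,0,-30,0]'
python3 -m jog '[0,0,0,0,0,0,0,0,0,0,0,0,0,0,0,0,0,0,0,0]'
python3 - <<'E'
import cv2
from h import *
t=bot.grab_frame("top")[:,:,::-1];b=bot.grab_frame("side")[:,:,::-1]
cv2.imwrite("pics/t2.png",t);cv2.imwrite("pics/s2.png",b)
cv2.imwrite("pics/placed.png",np.hstack([cv2.resize(t[246:336,345:435],(400,400),interpolation=cv2.INTER_CUBIC),cv2.resize(b[200:400,200:400],(400,400))]))
for c in("top","side"):
  for n in("lid_lip","release_top","cover","photometer"):print(c,n,[(np.round(d["extent"],1),round(d["p"],2)) for d in bot.find_in(c,n)[:2]])
E
```

```text
time: 15.15
tcp_pos: [449.4, 210.1, 61.9]
orientation: [-180.0, -0.0, 177.0]
force: [-0.4, 0.5, 0.7]
grip_width: 53.1
finger_force: 0.0
time: 15.65
tcp_pos: [449.3, 210.1, 61.9]
orientation: [-180.0, 0.0, 177.0]
force: [1.4, 0.2, -0.8]
grip_width: 87.8
finger_force: 0.0
time: 16.15
tcp_pos: [449.5, 210.1, 210.2]
orientation: [180.0, 0.2, 177.0]
force: [0.0, 0.5, 0.2]
grip_width: 88.1
finger_force: 0.0
time: 16.65
tcp_pos: [449.1, 210.0, 206.2]
orientation: [-180.0, -0.1, 177.0]
force: [0.1, 0.2, 0.2]
grip_width: 87.9
finger_force: 0.0
top lid_lip [(array([381.3, 250.2, 415.1, 300.1]), 0.85)]
top release_top []
top cover [(array([265.1, 275.5, 322.2, 297.6]), 0.91)]
top photometer [(array([354.2, 249.1, 429.9, 327.4]), 0.63)]
side lid_lip []
side release_top [(array([268. , 311.2, 276.3, 323.5]), 0.55)]
side cover [(array([228.6, 231. , 297.1, 301.1]), 0.71)]
side photometer [(array([228.6, 300.9, 341.8, 403. ]), 0.69)]
```

View pics/placed.png

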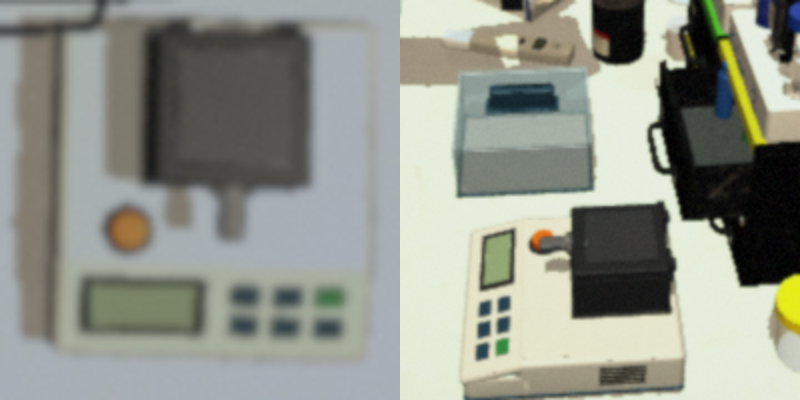

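The cover stands upright on the bench (side crop 457-592, 70-195). The lip (top crop 218-244, 187-240) and the button (128,229) are now in clear view. Next I'll measure them.

Run:
```python
from h import *
print("lip mid",at_z("top",(397,294.2),110.5),"lip tip",at_z("top",(397,300),110.5),"button",at_z("top",(373.8,297.5),65))
print("lid front edge", at_z("top",(345+155/4.444,246+185/4.444),109),at_z("top",(345+309/4.444,246+185/4.444),109))
print("side button",at_z("side",(270.5,320),65),"lip tip",at_z("side",(272.5,322),106))
print("case front", at_z("top",(345+58/4.444,246+350/4.444),15),at_z("top",(345+365/4.444,246+356/4.444),15))
print("case side panel/deck line",at_z("top",(345+60/4.444,246+262/4.444),55),at_z("top",(345+368/4.444,246+268/4.444),55))
```

```text
lip mid [468.71843339 -40.18874821 110.5       ] lip tip [454.90690206 -39.71395067 110.5       ] button [459.82632037  10.6053135   65.        ]
lid front edge [4.85289976e+02 1.65031976e-01 1.09000000e+02] [483.39064367 -83.09922243 109.        ]
side button [459.47566647   3.19590976  65.        ] lip tip [462.37409785 -42.9325212  106.        ]
case front [387.82389731  48.13939225  15.        ] [ 380.25341193 -131.25821734   15.        ]
case side panel/deck line [441.54494137  48.57670615  55.        ] [ 434.19067255 -125.7550816    55.        ]
```

```bash
python3 -m jog '[-1,-10,0,0,-2.5,-20,0,0,-3,-25,0,0,-3,-25,0,0,-3,-25,0,0]' 0.6 25
python3 -m jog '[-3,-25,0,0,-3,-25,0,0,-3,-25,0,0,-3,-25,0,0,-3,-25,0,0]'
python3 -m jog '[-2,-15,0,0,-1,-5,0,0,0,0,0,0,0,0,0,0,0,0,0,0]'
python3 -m jog '[0,0,15,0,0,0,25,0,0,0,25,0,0,0,20,0,0,0,0,0]'
```

```text
time: 17.65
tcp_pos: [456.3, 103.0, 207.0]
orientation: [-180.0, 0.0, 177.0]
force: [0.3, 0.2, 0.0]
grip_width: 50.3
finger_force: 0.0
time: 18.15
tcp_pos: [464.6, -22.6, 207.0]
orientation: [-180.0, 0.0, 177.0]
force: [0.7, 0.4, -0.2]
grip_width: 35.6
finger_force: 0.0
time: 18.65
tcp_pos: [466.7, -40.5, 207.0]
orientation: [180.0, -0.0, 177.1]
force: [0.2, 0.7, 0.2]
grip_width: 35.0
finger_force: 0.0
time: 19.15
tcp_pos: [465.7, -40.2, 120.1]
orientation: [179.9, -0.3, 177.1]
force: [0.9, 0.5, -0.3]
grip_width: 34.9
finger_force: 0.0
```

```bash
python3 -m jog '[0,0,12,0,0,0,12,0,0,0,8,0,0,0,4,0,0,0,0,0]'
python3 - <<'E'
import cv2
from h import *
b=bot.grab_frame("side")[:,:,::-1];s=bot.state();p=s["tcp_pos"];print(p,s["force"])
A=cv2.resize(b[270:350,230:330],(750,600),interpolation=cv2.INTER_CUBIC)
for y in(-17.5,-34.5):
  for off in(21,31,41):
    q=(proj("side",np.array([p[0],p[1]+y,p[2]-14+off]))[0]-[230,270])*7.5;print(y,off,q)
    cv2.circle(A,tuple(int(v) for v in q),3,(0,0,255),-1)
cv2.imwrite("pics/lip.png",A)
E
```

```text
time: 19.65
tcp_pos: [466.9, -41.1, 86.1]
orientation: [-180.0, 0.0, 177.0]
force: [-0.2, -1.2, -0.0]
grip_width: 35.4
finger_force: 0.0
[467.09404101 -41.16808527  86.39277332] [-0.09752053 -0.3020656   0.76400959]
-17.5 21 [345.01323782 474.3373042 ]
-17.5 31 [343.35296467 444.53149877]
-17.5 41 [341.67025237 414.32285789]
-34.5 21 [349.60761908 528.33683948]
-34.5 31 [347.95305282 498.43936828]
-34.5 41 [346.27577726 468.13154762]
```

View pics/lip.png

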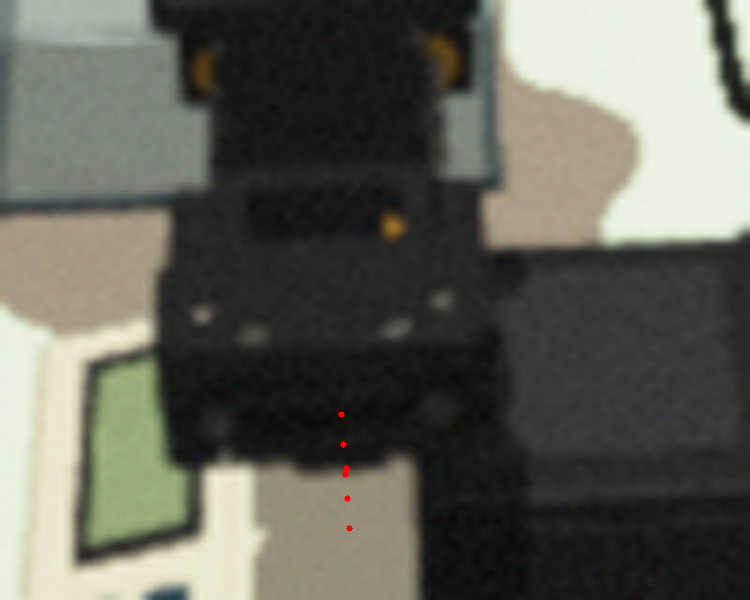

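The fingers straddle the lip, but the tip height is still ambiguous: the offset is 31-45 mm. I'll calibrate it by lightly touching the lip's top (z 110.5) with closed jaws.

```bash
python3 -m jog '[0,0,-8,0,0,0,-10,0,0,0,-6,0,0,0,0,0,0,0,0,0]' 1 10
python3 -m jog '[0,0,4,0,0,0,4,0,0,0,4,0,0,0,2,0,0,0,0,0]'
python3 -m jog '[0,0,1,0,0,0,1,0,0,0,1,0,0,0,1,0,0,0,0,0]'
```

```text
time: 20.2
tcp_pos: [466.9, -41.2, 110.2]
orientation: [-180.0, 0.0, 177.0]
force: [-0.3, 0.1, -0.2]
grip_width: 0.5
finger_force: 0.0
time: 20.7
tcp_pos: [466.7, -41.1, 95.5]
orientation: [180.0, -0.1, 177.0]
force: [0.2, 0.4, -0.1]
grip_width: 0.3
finger_force: 0.0
time: 21.2
tcp_pos: [466.8, -41.2, 91.9]
orientation: [180.0, -0.0, 177.0]
force: [0.6, 0.3, 0.1]
grip_width: 0.5
finger_force: 0.0
```

```bash
python3 -m jog '[0,0,1,0,0,0,1,0,0,0,1,0,0,0,1,0,0,0,0,0]'
```

```text
time: 21.7
tcp_pos: [466.9, -41.2, 88.3]
orientation: [-180.0, 0.0, 177.0]
force: [-2.3, 0.3, 7.7]
grip_width: 0.5
finger_force: 3.8
```

```bash
python3 -m jog '[0,0,1,0,0,0,1,0,0,0,0,0,0,0,0,0,0,0,0,0]'
```

```text
time: 22.2
tcp_pos: [466.9, -41.2, 86.7]
orientation: [-180.0, 0.0, 177.0]
force: [-4.9, -0.4, 9.6]
grip_width: 0.6
finger_force: 5.7
```

Contact came at TCP z of about 88.5, so the tips sit 22 mm above the reported TCP. To have the tips 10 mm below the lip middle I'll use TCP z of about 75.

```bash
python3 -m jog '[0,0,-6,0,0,0,-6,0,0,0,0,0,0,0,0,0,0,0,0,0]' 0.6 15
python3 -m jog '[0,0,5,0,0,0,6,0,0,0,6,0,0,0,5,0,0,0,2,0]'
python3 -m jog '[0,0,0,0,0,0,0,0,0,0,0,0,0,0,0,0,0,0,0,0]' 1 15
python3 -m jog '[0,0,0,0,0,0,0,0,0,0,0,0,0,0,0,0,0,0,0,0]'
```

```text
time: 22.7
tcp_pos: [466.7, -41.1, 97.7]
orientation: [180.0, -0.0, 177.0]
force: [0.1, -0.3, -0.1]
grip_width: 34.9
finger_force: 0.0
time: 23.2
tcp_pos: [466.6, -41.1, 73.2]
orientation: [180.0, -0.1, 177.0]
force: [0.2, -0.3, 0.3]
grip_width: 35.1
finger_force: 0.0
time: 23.7
tcp_pos: [466.9, -42.0, 74.2]
orientation: [-179.9, 0.0, 177.0]
force: [-1.1, -5.3, -0.2]
grip_width: 13.9
finger_force: 15.0
time: 24.2
tcp_pos: [466.9, -42.0, 74.2]
orientation: [-179.9, 0.0, 177.0]
force: [-2.0, -5.3, 0.0]
grip_width: 13.6
finger_force: 15.0
```

```bash
python3 -m jog '[0,-1,-1,0,0,0,-1,0,0,0,-1,0,0,0,0,0,0,0,0,0]'
python3 -m jog '[0,0,-1,0,0,0,-1,0,0,0,-1,0,0,0,0,0,0,0,0,0]'
```

```text
time: 24.7
tcp_pos: [467.0, -42.2, 77.0]
orientation: [-180.0, 0.0, 177.0]
force: [2.2, -2.8, -2.2]
grip_width: 13.8
finger_force: 15.0
time: 25.2
tcp_pos: [467.0, -42.2, 79.6]
orientation: [180.0, 0.0, 177.0]
force: [3.9, -1.9, -8.7]
grip_width: 13.8
finger_force: 15.0
```

```bash
python3 -m jog '[0,0,-1,0,0,0,-1,0,0,0,0,0,0,0,0,0,0,0,0,0]'
```

```text
time: 25.7
tcp_pos: [466.8, -42.2, 80.9]
orientation: [180.0, -0.1, 177.0]
force: [7.2, -2.6, -17.4]
grip_width: 13.7
finger_force: 15.0
```

The lid is caught: it stopped dead at about 5 mm with the force climbing to 17 N. Before pressing, I'll check the gripper body's clearance above its tips from the last picture.

```bash
python3 -m jog '[0,0,2,0,0,0,2,0,0,0,2,0,0,0,1,0,0,0,0,0]'
python3 -m jog '[0,0,0,0,0,0,0,0,0,0,0,0,0,0,0,0,0,0,0,0]' 0.6
python3 -m jog '[0,0,-6,0,0,0,-8,0,0,0,-8,0,0,0,-6,0,0,0,0,0]'
python3 - <<'E'
from h import *
from scipy.optimize import brentq
for y in(-134.5,-120,-105):
    for r in(462,340):
        print(y,r,brentq(lambda z:proj("side",np.array([467,y,z],float))[0,1]-(270+r/7.5),20,400))
E
```

```text
time: 26.2
tcp_pos: [466.6, -42.2, 75.0]
orientation: [-180.0, -0.0, 177.0]
force: [-1.3, -1.8, 1.9]
grip_width: 13.9
finger_force: 15.0
time: 26.7
tcp_pos: [466.8, -42.1, 75.0]
orientation: [180.0, -0.0, 177.0]
force: [0.1, -0.2, -0.5]
grip_width: 35.2
finger_force: 0.0
time: 27.2
tcp_pos: [467.2, -42.3, 104.0]
orientation: [-180.0, 0.1, 177.0]
force: [0.3, 0.1, 0.9]
grip_width: 35.4
finger_force: 0.0
-134.5 462 177.18856135680684
-134.5 340 212.25785070863935
-120 462 161.9626503235807
-120 340 197.9527084762136
-105 462 146.21170787541595
-105 340 183.15428547715254
```

The body's underside sits about 64 mm above the tips, so it clears the lid while pressing. On to the button.

```bash
python3 -m jog '[2,10,0,0,2.5,13,0,0,2.5,13,0,0,2,11,0,0,0.7,5,0,0]' 1 20
python3 -m jog '[0,0,8,0,0,0,14,0,0,0,14,0,0,0,12,0,0,0,4,0]'
python3 -m jog '[0,0,2,0,0,0,1,0,0,0,1,0,0,0,1,0,0,0,0,0]'
python3 -m jog '[0,0,1,0,0,0,1,0,0,0,1,0,0,0,1,0,0,0,0,0]'
```

```text
time: 27.7
tcp_pos: [459.4, 11.8, 102.9]
orientation: [180.0, -0.0, 177.1]
force: [0.6, -0.3, -0.3]
grip_width: 0.6
finger_force: 0.0
time: 28.2
tcp_pos: [459.2, 10.1, 49.5]
orientation: [180.0, -0.1, 177.0]
force: [-0.5, 0.3, 0.9]
grip_width: 0.3
finger_force: 0.0
time: 28.7
tcp_pos: [459.9, 10.2, 46.1]
orientation: [-180.0, 0.0, 177.0]
force: [-0.1, -0.2, 0.2]
grip_width: 0.4
finger_force: 0.0
time: 29.2
tcp_pos: [459.9, 10.2, 41.9]
orientation: [-180.0, 0.0, 177.0]
force: [0.4, -0.4, 1.9]
grip_width: 0.7
finger_force: 1.2
```

```bash
python3 -m jog '[0,0,1,0,0,0,1,0,0,0,1,0,0,0,1,0,0,0,0,0]'
python3 -m jog '[0,0,1,0,0,0,1,0,0,0,0,0,0,0,0,0,0,0,0,0]'
```

```text
time: 29.7
tcp_pos: [460.0, 10.2, 38.9]
orientation: [-180.0, 0.1, 177.0]
force: [-4.9, 0.9, 19.0]
grip_width: 0.6
finger_force: 9.6
time: 30.2
tcp_pos: [460.1, 10.2, 38.7]
orientation: [-180.0, 0.2, 177.1]
force: [-10.9, 1.9, 44.0]
grip_width: 0.5
finger_force: 22.1
```

The button has bottomed out: the force is borne by the fingers and it moves no further. Back to the lip.

```bash
python3 -m jog '[0,0,-6,0,0,0,-14,0,0,0,-16,0,0,0,-16,0,0,0,-15,0]'
python3 -m jog '[-2,-10,0,0,-2.5,-13,0,0,-2.5,-13,0,0,-2,-11,0,0,-0.7,-5.5,0,0]' 0.6 20
python3 -m jog '[0,0,0,0,0,0,0,0,0,0,0,0,0,0,0,0,0,0,0,0]'
```

```text
time: 30.7
tcp_pos: [459.5, 10.3, 103.2]
orientation: [180.0, -0.1, 177.0]
force: [0.2, 0.5, -0.5]
grip_width: 0.3
finger_force: 0.0
time: 31.2
tcp_pos: [466.8, -44.2, 102.4]
orientation: [180.0, -0.1, 176.9]
force: [-0.1, -0.8, 0.4]
grip_width: 34.8
finger_force: 0.0
time: 31.7
tcp_pos: [466.8, -42.4, 103.0]
orientation: [-180.0, 0.0, 177.1]
force: [-0.6, 0.1, -0.3]
grip_width: 35.1
finger_force: 0.0
```

```bash
python3 -m jog '[0,0,6,0,0,0,8,0,0,0,8,0,0,0,6,0,0,0,1,0]'
python3 -m jog '[0,0,0,0,0,0,0,0,0,0,0,0,0,0,0,0,0,0,0,0]' 1 20
python3 -m jog '[-0.1,0,-2,0,-0.1,0,-2,0,-0.1,0,-2,0,-0.1,0,-2,0,0,0,0,0]'
```

```text
time: 32.2
tcp_pos: [466.3, -42.6, 73.0]
orientation: [180.0, -0.1, 177.0]
force: [-0.5, -0.1, 0.0]
grip_width: 35.1
finger_force: 0.0
time: 32.7
tcp_pos: [466.9, -42.5, 74.1]
orientation: [180.0, 0.0, 177.0]
force: [0.5, 3.3, -0.1]
grip_width: 13.4
finger_force: 20.0
time: 33.2
tcp_pos: [467.2, -42.6, 82.2]
orientation: [180.0, 0.0, 177.0]
force: [2.0, 3.9, -2.3]
grip_width: 13.9
finger_force: 20.0
```

Free now: 8 mm up at only 2 N. Swing along the arc.

```bash
python3 -m jog '[-0.5,0,-4.7,0,-0.7,0,-4.7,0,-0.9,0,-4.7,0,-0.3,0,-1.5,0,0,0,0,0]'
python3 -m jog '[-1.2,0,-4.6,0,-1.4,0,-4.55,0,-1.6,0,-4.5,0,-1.8,0,-4.4,0,-2,0,-4.3,0]'
```

```text
time: 33.7
tcp_pos: [469.6, -42.7, 97.8]
orientation: [180.0, 0.0, 177.0]
force: [1.7, 4.3, -2.8]
grip_width: 13.9
finger_force: 20.0
time: 34.2
tcp_pos: [477.5, -43.2, 120.2]
orientation: [180.0, -0.0, 177.0]
force: [1.2, 4.3, -3.3]
grip_width: 13.7
finger_force: 20.0
```

```bash
python3 -m jog '[-2.2,0,-4.2,0,-2.4,0,-4.1,0,-2.6,0,-4,0,-2.8,0,-3.9,0,-2.9,0,-3.7,0]'
```

```text
time: 34.7
tcp_pos: [490.5, -43.9, 140.1]
orientation: [180.0, -0.0, 177.0]
force: [0.1, 3.2, -2.4]
grip_width: 13.5
finger_force: 20.0
```

Forces stay small, so I'll continue.

```bash
python3 -m jog '[-3.1,0,-3.6,0,-3.3,0,-3.45,0,-3.4,0,-3.3,0,-3.6,0,-3.1,0,-3.7,0,-3,0]'
python3 -m jog '[-3.9,0,-2.8,0,-4,0,-2.6,0,-4.1,0,-2.4,0,-4.2,0,-2.2,0,-4.3,0,-2,0]'
python3 -m jog '[0,0,0,0,0,0,0,0,0,0,0,0,0,0,0,0,0,0,0,0]'
python3 - <<'E'
import cv2
from h import *
t=bot.grab_frame("top")[:,:,::-1];b=bot.grab_frame("side")[:,:,::-1]
cv2.imwrite("pics/end.png",np.hstack([cv2.resize(t[220:340,245:445],(500,300)),cv2.resize(b[220:400,220:400],(300,300))]))
p=bot.state()["tcp_pos"];print(p,np.arctan2(p[2]-74.1+1.5,571-p[0]))
E
```

```text
time: 35.2
tcp_pos: [507.7, -44.8, 156.5]
orientation: [180.0, -0.0, 177.0]
force: [-1.4, 4.5, -3.5]
grip_width: 13.7
finger_force: 20.0
time: 35.7
tcp_pos: [528.3, -45.9, 168.5]
orientation: [-180.0, 0.0, 177.0]
force: [-2.4, 5.2, -0.0]
grip_width: 14.0
finger_force: 20.0
time: 36.2
tcp_pos: [528.1, -45.9, 168.4]
orientation: [-180.0, 0.0, 177.0]
force: [-1.4, 3.9, 1.2]
grip_width: 14.0
finger_force: 20.0
[528.07060401 -45.87855924 168.37641386] 1.1494193601286353
```

View pics/end.png

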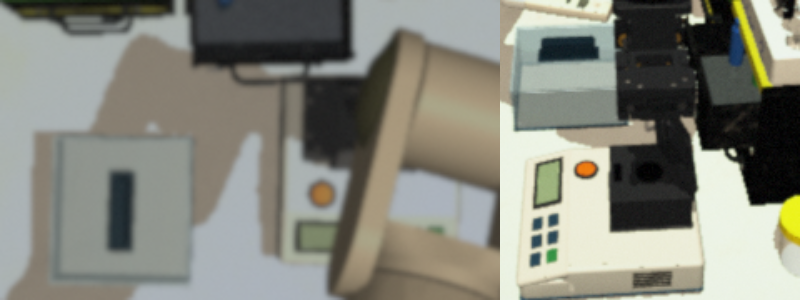

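The picture shows the lid open (side crop around (680,150)), held by the gripper at about 1.15 rad. The cover stands upright on the left (top crop 52-192, 135-280).

```bash
python3 -c "
from workcell import bot
print(bot.sign_off())"
```

```text
the job is handed in; nothing more can be done
None
```

I handed the job in with the lid held open at about 1.15 rad (66°). The dust cover stands upright on the bench to the photometer's left. The lid was caught when I tried it by the lip, so I pressed the release button and it then swung up freely. The hand-in returned no verdict.

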